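# Free the ratchet pawl and fold the work rest down

### The arm

A 7-joint arm with a two-finger parallel gripper is mounted at the origin on a cart in front of the work surface, level with it; the furniture and walls round the work are solid. World frame = base frame: x ahead of the robot, y to its left, z up, the work surface at z = 0. Lengths are in m, angles in rad, forces in N, time in s.
With the tool pointing down it reaches from about 0.4 to 0.9 m from the base axis. Payload 5.6 kg.
Tool frame: the origin (TCP) lies between the finger pads; the fingertips stand 25 mm ahead of it and the grasp point (between the pads) lies 6 mm ahead of it; z points along the fingers, y is the line along which they close (so a half turn about z gives the same grasp; the last joint's range is limited). The gripper opens to 92 mm and grips with 3 to 60 N. Pads are 20 mm wide; open, the fingers measure 128 mm over their backs; the gripper's body (75 mm by 189 mm) begins 69 mm behind the grasp point.
Start: joints at [-1.282, 0.468, -0.012, 1.603, 0.006, 1.071, -0.056], TCP at [0.212, 0.615, 0.24] pointing down, gripper open.
Joint ranges: [-2.53, 2.53], [-0.31, 2.02], [-1.57, 1.55], [0.28, 2.44], [-1.29, 4.43], [0.15, 1.84], [-2.92, 2.92]. Speed limits (rad/s): [2.57, 2.57, 3.14, 3.14, 3.14, 3.14, 3.14].

### API

Orientations are given as [roll, pitch, yaw] about the fixed x, y, z axes, in that order (R = Rz(yaw) Ry(pitch) Rx(roll)).
In Python, from cell import bot, imaging, ticket, state gives the robot as it stands (bot), with the cameras (imaging), the job (ticket) and the readings as plain functions.
- The arm moves only by the tool advance, called after "Emit:" as name(argument=value, ...), one argument or row to a line, values as JSON. Schema: {"type":"object","properties":{"segments":{"type":"array","items":{"type":"object","properties":{"xyz":{"type":"array","items":{"type":"number"},"minItems":3,"maxItems":3},"rot":{"type":"array","items":{"type":"number"},"minItems":3,"maxItems":3},"finger_gap":{"type":"number"}},"additionalProperties":false,"required":["finger_gap"]},"minItems":1,"maxItems":12},"only":{"type":"string"},"quiet":{"type":"boolean"},"lines":{"type":"string"}},"required":["segments"],"additionalProperties":false}. segments is a list of rows, 1 to 12 of them, each an object with the fields xyz (a list: dx, dy, dz in shares of 0.2 m (1.0 is 0.2 m)), rot (a list: a rotation vector rx, ry, rz in fractions of the full range, 1 being 2 rad), finger_gap (the finger opening in m); a field left out counts as zero (the opening has to be given); each row shifts and turns the commanded pose from where the row before left it, along the tool's axes as they then stand; what a row does not reach is not made up. A row lasts 1/12 s, in which the tool goes at most 0.0417 m and 0.125 rad, less where a joint would pass 70% of its speed; a pose out of reach is approached as far as the arm can. The fingers move at their own pace and stop on an object; the grip force is fixed at half the most. Time passes only in rows, so rows that do not move let the fingers close. The tool returns the time, the measured TCP pose, the force, the opening and the grip force at its end. only (a regular expression) keeps the lines of the reply that match it, lines (a string "A,B") keeps lines A to B, and quiet returns only ok. A shift or turn number past 1, either way, is cut back to 1. Input that does not fit is refused with a message, and nothing moves.
- state(): the state, without advancing time (a new reading comes with each control period).
- imaging.capture(name): name is "scene" or "side" or "wrist"; returns the picture (420x560x3 uint8, red, green, blue); there is no depth.
- imaging.camera_model(name): a dict with "fovy" (degrees; the focal length in pixels is half the picture's height over the tangent of half this angle, whatever the lens; pixels are square), "cx", "cy" (the principal point, pixels), "extrinsics" (4x4, takes a point from world to camera coordinates); the wrist camera has in their place "mount" (4x4, takes a point from camera to tool coordinates, whose origin is the TCP and whose axes are the flange's). Camera axes: x right, y down, z forward; pixel columns grow to the right and rows downward; lengths in m; the calibration is good to about 2 mm. A picture is of the moment at which its call begins: read the wrist's pose just before it. camera_model takes no time and is no camera call.
- ticket.hand_in(): hands the job in; it is judged then, once.
The state is a dict: "clock": time; "qpos": joint angles; "qvel": joint speeds; "effort": joint torques, N m; "eef_pos": TCP position; "tcp_rot": TCP orientation; "wrist_force": force on the tool from outside, world axes, zero at the start; "moment": the same for the moment, N m; "gripper_width": finger opening in m; "gripper_force": force on a finger pad.
Only numpy, scipy, OpenCV 4.12 (cv2) and the standard library are available. Lean on these libraries where they do the work, as an engineer would, in place of code of your own. Each camera call takes 0.05 s, during which the arm holds its last target. There are 200 camera calls.

### The job

The yellow arm of the ratchet work rest is still propped up on its teeth from the last job. Press the red paddle of the pawl fully down so that the pawl lets go of the teeth and stays free, then push the arm by its black pad all the way down onto its rubber stop. Only press and push, never raise the arm, and leave the bottle, the wire spool and the metal cup where they stand.

Things in the scene. Friction and masses are not known exactly. Their poses are not given: they have to be found in the camera images.
- stand: Ratchet work rest, bolted down: grey base plate 100 x 280 x 12 mm, two blue cheeks up to 130 mm high. Origin on the bench straight below the arm hinge. y axis: level, along the lowered arm, from hinge to pad; the pawl paddle is on the -y side; z up; x along the hinge axes. Base spans y -120 to +160 mm; a rubber stop at y +120 mm, top at 61 mm, carries the lowered arm.
- rest_hinge (a point): Point on the arm's hinge axis, 68 mm above the stand's origin. The axis is the stand's x axis.
- rest_arm (a joint): Angle (rad) of the yellow arm above level. 0 = home on the stop (hard end), positive = raised; starts at 0.76 to 0.85. Bar 20 mm wide, 14 mm thick; toothed disc on the hinge (teeth to 57 mm from the axis). Stiff: stays where left, needs 3 to 8 N at the pad to go down. With the pawl engaged teeth block it at 0.75; freed, the teeth pass below the pawl. The pawl does not stop it rising.
- push_pad (a point): Centre of the top face of the black rubber pad at the arm's end, where to push: 165 mm along the arm from the hinge, 17 mm above the arm's centre line (square to it). Pad 56 mm wide (x), 50 mm long, 10 mm thick. Turns with the arm: y axis outward along the arm, z out of the pad's top. At home the pad top is 85 mm above the bench.
- pawl (a joint): Angle (rad) by which the pawl is pressed. 0 = engaged, nose between the teeth; 0.40 = paddle fully down (hard end), nose lifted about 25 mm. The nose clears the teeth from about 0.15; above 0.28 counts as fully pressed. Stiff, no spring: it stays where it is left. It takes about 3 to 5 N at the paddle's centre.
- pawl_pivot (a point): Point on the pawl's pivot axis (the stand's x axis): 66 mm on the -y side of the stand's origin, 117 mm above the bench.
- paddle_top (a point): Centre of the top face of the pawl's red ribbed paddle, 36 mm wide (x), 44 mm long, 7 mm thick, 66 mm from the pivot. Moves with the pawl. Engaged: 146 mm above the bench, 125 mm on the -y side of the stand's origin, sloping up outwards at 0.40 rad. Fully pressed: level, 121 mm above the bench, 132 mm on the -y side.
- flux_bottle: Bystander: small white bottle with blue cap and needle, 46 mm in diameter, 128 mm tall, loose, behind the work rest; origin under its base. Must not be moved.
- solder_spool: Bystander: spool of silvery wire with black flanges, 58 mm in diameter, 42 mm tall, loose, in front of the work rest; origin under its base. Must not be moved.
- fixture_cup: Bystander: turned aluminium cup, 56 mm in diameter, 35 mm tall, loose, behind the arm's pad end; origin under its base. Must not be moved.

How it is judged:
By the outcome, as a careful person would: the job done as asked, in the order asked, and still so for the second after the job is handed in, with the robot touching nothing.
It also fails if it takes over 42 s, if anything falls off the work surface, if the arm or the gripper's body presses on something with over 40 N, if the wrist force passes 120 N, or if a joint passes its speed limit or range.

## Working session

There is one attempt and no reset: what is moved stays moved. The work goes in short steps, Python scripts to look and compute and a tool call to move; the robot and the scene stay as the last step left them, time stands still between calls to the robot, and variables do not carry over. Pictures are saved under pics/ and viewed, at most 10 in all, crops included, and the job is handed in when it is done.

```bash
ls; mkdir -p pics
```

Run:
```python
from cell import bot, imaging, ticket, state
import cv2,json,numpy as np
s=state();print(s)
for n in("scene","side","wrist"):
    m=imaging.camera_model(n);print(n,{k:np.round(v,4).tolist() for k,v in m.items()})
    cv2.imwrite(f"pics/{n}0.png",imaging.capture(n)[:,:,::-1])
```

```text
cell.py
pics
{'clock': 0.0, 'qpos': array([-1.28202129,  0.46837504, -0.01159081,  1.60360652,  0.00598915,
        1.07141357, -0.0563056 ]), 'qvel': array([-0.00105413,  0.00019964, -0.00022764, -0.00042908, -0.00048938,
       -0.00026668, -0.00048781]), 'effort': array([-5.98537517e-04, -5.20557082e+01, -1.26115861e-02, -2.43742400e+01,
       -5.66252251e-02,  1.71885139e-02,  1.50581013e-04]), 'eef_pos': array([0.21161189, 0.61402106, 0.23864878]), 'tcp_rot': array([-3.13982868e+00,  1.19691185e-04,  2.80973214e+00]), 'wrist_force': array([-0.60075454, -0.07760239, -0.1663778 ]), 'moment': array([-0.0158052 , -0.05060521, -0.00301719]), 'gripper_force': 0.0, 'gripper_width': 0.09148038438591696}
scene {'fovy': 43.1248, 'cx': 281.8433, 'cy': 210.6302, 'extrinsics': [[-0.7477, -0.6638, -0.0168, 0.4392], [-0.3079, 0.369, -0.8769, 0.2518], [0.5883, -0.6505, -0.4803, 0.6236], [0.0, 0.0, 0.0, 1.0]]}
side {'fovy': 47.6463, 'cx': 270.1073, 'cy': 214.8209, 'extrinsics': [[0.9765, -0.2154, 0.0121, -0.5188], [-0.1043, -0.5208, -0.8473, 0.1773], [0.1888, 0.8261, -0.531, 0.9291], [0.0, 0.0, 0.0, 1.0]]}
wrist {'fovy': 70.6068, 'cx': 280.5096, 'cy': 206.8213, 'mount': [[-0.0007, -0.9686, -0.2487, 0.0699], [1.0, -0.0009, 0.0009, -0.0001], [-0.0011, -0.2487, 0.9686, -0.1446], [0.0, 0.0, 0.0, 1.0]]}
```

View pics/scene0.png

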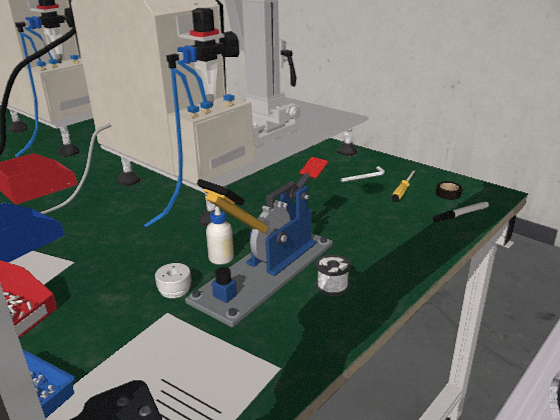

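View pics/side0.png

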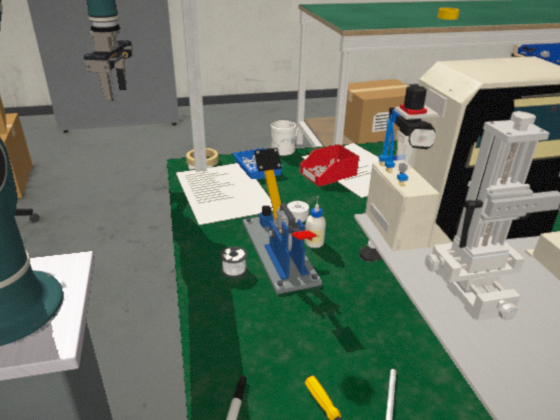

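Scene view: the work rest is around pixel (265,250), the red paddle near (314,168), the pad near (220,192). The side view looks along +y, with the paddle near (303,236) and the pad near (267,159). I'll enlarge both.

Run:
```python
import cv2,numpy as np
a=cv2.imread("pics/scene0.png")[145:335,150:360];b=cv2.imread("pics/side0.png")[140:300,210:340]
A=cv2.resize(a,None,fx=2,fy=2,interpolation=cv2.INTER_CUBIC) 
B=cv2.resize(b,None,fx=2.8,fy=2.8,interpolation=cv2.INTER_CUBIC)
c=np.zeros((450,800,3),np.uint8);c[:A.shape[0],:A.shape[1]]=A;c[:B.shape[0],430:430+B.shape[1]]=B
cv2.imwrite("pics/crop.png",c)
for n in("scene","side"):
    im=cv2.imread(f"pics/{n}0.png");h=cv2.cvtColor(im,cv2.COLOR_BGR2HSV)
    m=cv2.inRange(h,(0,150,90),(6,255,255))|cv2.inRange(h,(174,150,90),(180,255,255))
    k,l,s,ce=cv2.connectedComponentsWithStats(m)
    print(n,[(s[i].tolist(),ce[i].round(1).tolist()) for i in range(1,k) if s[i][4]>40])
```

```text
scene [([37, 4, 21, 5, 63], [47.4, 6.5]), ([190, 29, 29, 8, 131], [203.6, 33.0]), ([0, 153, 77, 52, 2684], [32.8, 177.2]), ([300, 157, 28, 21, 352], [313.8, 166.6]), ([0, 260, 56, 77, 1781], [24.8, 290.4])]
side [([400, 104, 26, 10, 118], [412.8, 110.0]), ([300, 145, 59, 41, 1442], [331.6, 163.6]), ([292, 230, 24, 10, 159], [303.6, 234.7])]
```

View pics/crop.png

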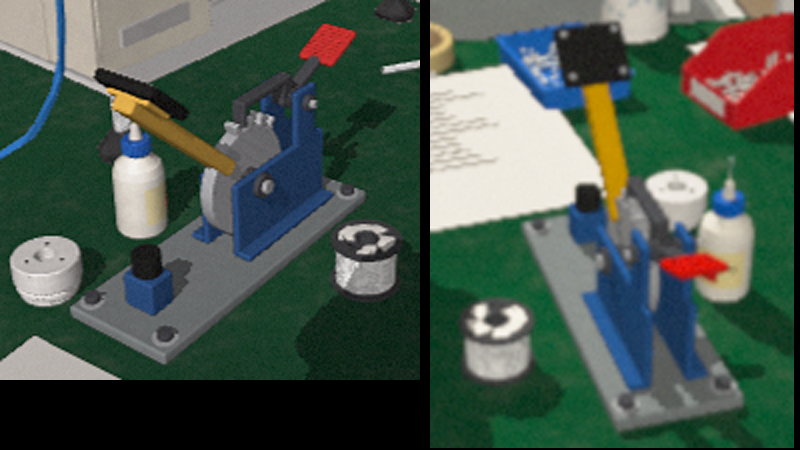

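The crop shows the base plate corners, with the front ones in the scene view at about (187,299), (232,323) and (331,242). The side view has corners at (244,219), (279,291) and (321,285), and the pad face at about (268,159). I'll compute the stand frame from these.

Create h.py:
```python
import numpy as np
from cell import bot, imaging, ticket, state
from scipy.optimize import least_squares
M={n:imaging.camera_model(n) for n in("scene","side")}
def proj(n,P):
    m=M[n];E=np.array(m["extrinsics"]);f=210/np.tan(np.radians(m["fovy"])/2)
    p=np.atleast_2d(P)@E[:3,:3].T+E[:3,3];return np.c_[m["cx"]+f*p[:,0]/p[:,2],m["cy"]+f*p[:,1]/p[:,2]]
def ray(n,u):
    m=M[n];E=np.array(m["extrinsics"]);f=210/np.tan(np.radians(m["fovy"])/2)
    d=E[:3,:3].T@np.array([(u[0]-m["cx"])/f,(u[1]-m["cy"])/f,1]);return -E[:3,:3].T@E[:3,3],d
def onz(n,u,z):
    c,d=ray(n,u);return (c+d*(z-c[2])/d[2]).round(4)
def tri(u1,u2):
    return least_squares(lambda P:np.r_[proj("scene",P)[0]-u1,proj("side",P)[0]-u2],[.6,.3,.1])
```

Run:
```python
from h import *
S=[onz("scene",u,.012) for u in((187,299),(232.5,323),(331.5,242.5))]
D=[onz("side",u,.012) for u in((243.9,219.3),(320.7,285.7),(278.6,291.8))]
print("scene",*S,"side",*D)
r=tri((313.8,166.6),(303.6,234.7));print("paddle",r.x,r.fun)
r=tri((221.5,191),(267.9,158.9));print("pad",r.x,r.fun)
print("spool",onz("scene",(333.5,262),.042),onz("side",(233.5,254),.042),"cup",onz("scene",(173,272),.035),"bottle",onz("scene",(220,215),.1),onz("side",(316,214),.1))
```

```text
scene [0.5939 0.2148 0.012 ] [0.4991 0.2077 0.012 ] [ 0.5214 -0.0618  0.012 ] side [0.5081 0.1977 0.012 ] [ 0.6192 -0.0814  0.012 ] [ 0.5305 -0.0822  0.012 ]
paddle [ 0.57716726 -0.07755742  0.14130079] [-0.07995675 -0.07953701 -0.08153253  0.08775482]
pad [0.55814176 0.1581625  0.18995754] [-0.2012833  -0.2395134  -0.29691855  0.3916789 ]
spool [0.4554 0.0221 0.042 ] [0.4558 0.021  0.042 ] cup [0.6405 0.2021 0.035 ] bottle [0.6316 0.1021 0.1   ] [0.6444 0.0521 0.1   ]
```

Create fit.py:
```python
from h import *
obs=[("scene",(.05,.16,.012),(187,299)),("scene",(-.05,.16,.012),(232.5,323)),("scene",(-.05,-.12,.012),(331.5,242.5)),
("side",(-.05,.16,.012),(243.9,219.3)),("side",(.05,-.12,.012),(320.7,285.7)),("side",(-.05,-.12,.012),(278.6,291.8)),
("scene",(0,-.125,.144),(313.8,166.6)),("side",(0,-.125,.144),(303.6,234.7))]
def W(p,q):
    c,s=np.cos(p[2]),np.sin(p[2]);return np.array([p[0]+c*q[0]-s*q[1],p[1]+s*q[0]+c*q[1],q[2]])
def pad(t): return (0,.165*np.cos(t)-.017*np.sin(t),.068+.165*np.sin(t)+.017*np.cos(t))
def res(p):
    r=[proj(n,W(p,q))[0]-u for n,q,u in obs]
    r+=[proj(n,W(p,pad(p[3])))[0]-u for n,u in(("scene",(221.5,191)),("side",(267.9,158.9)))]
    return np.concatenate(r)
r=least_squares(res,[.56,.04,.08,.8],loss="soft_l1")
p=r.x
if __name__=="__main__":
    print(p.round(4),res(p).reshape(-1,2).round(1).tolist())
    print("paddle",W(p,(0,-.125,.146)),"pressed",W(p,(0,-.132,.121)),"pad",W(p,pad(p[3])),"home",W(p,pad(0)))
```

```bash
python3 fit.py
```

```text
[0.5664 0.0474 0.0838 0.7278] [[-1.8, -3.5], [0.6, -2.9], [2.5, -4.2], [-2.3, -0.8], [1.3, -4.6], [-2.5, -1.6], [-0.1, -1.4], [-0.2, -1.2], [-0.1, -0.2], [-0.8, 0.1]]
paddle [ 0.57689155 -0.07719598  0.146     ] pressed [ 0.57747733 -0.08417142  0.121     ] pad [0.55706777 0.15886301 0.19045264] home [0.55262333 0.21178681 0.085     ]
```

The manual's scale: shifts go in shares of 0.2 m and turns go in shares of 2 rad. Converting my numbers, -0.005 m / 0.2 = -0.025, 0.1155 rad / 2 = 0.0578.

Emit:
advance(
  segments=[
    {"xyz":[0,0,-0.025],"rot":[0,0,0.0578],"finger_gap":0},
    {"xyz":[0,0,-0.025],"rot":[0,0,0.0578],"finger_gap":0},
    {"xyz":[0,0,-0.025],"rot":[0,0,0.0578],"finger_gap":0},
    {"xyz":[0,0,-0.025],"rot":[0,0,0.0578],"finger_gap":0},
    {"xyz":[0,0,-0.025],"rot":[0,0,0.0578],"finger_gap":0},
    {"xyz":[0,0,-0.025],"rot":[0,0,0.0578],"finger_gap":0},
    {"xyz":[0,0,-0.025],"rot":[0,0,0.0578],"finger_gap":0},
    {"xyz":[0,0,-0.025],"rot":[0,0,0.0578],"finger_gap":0},
    {"xyz":[0,0,-0.025],"rot":[0,0,0.0578],"finger_gap":0},
    {"xyz":[0,0,-0.025],"rot":[0,0,0.0578],"finger_gap":0},
    {"finger_gap":0},
  ],
)

```text
clock: 1.07
eef_pos: [0.2119, 0.6149, 0.2903]
tcp_rot: [3.141, -0.001, 1.652]
wrist_force: [0.6, -0.1, -0.2]
gripper_width: 0.0205
gripper_force: 0.0
```

Emit:
advance(
  segments=[
    {"xyz":[-0.18,0.0765,0],"finger_gap":0},
    {"xyz":[-0.18,0.0765,0],"finger_gap":0},
    {"xyz":[-0.18,0.0765,0],"finger_gap":0},
    {"xyz":[-0.18,0.0765,0],"finger_gap":0},
    {"xyz":[-0.18,0.0765,0],"finger_gap":0},
    {"xyz":[-0.18,0.0765,0],"finger_gap":0},
    {"xyz":[-0.18,0.0765,0],"finger_gap":0},
    {"xyz":[-0.18,0.0765,0],"finger_gap":0},
    {"xyz":[-0.18,0.0765,0],"finger_gap":0},
    {"xyz":[-0.18,0.0765,0],"finger_gap":0},
    {"finger_gap":0},
  ],
)

```text
clock: 1.98
eef_pos: [0.3978, 0.2614, 0.2898]
tcp_rot: [3.14, 0.002, 1.647]
wrist_force: [0.3, 0.7, 0.7]
gripper_width: 0.0005
gripper_force: 0.0
```

Scaled: -0.0357 m / 0.2 = -0.1785, 0.015 m / 0.2 = 0.075.

Emit:
advance(
  segments=[
    {"xyz":[-0.1785,0.075,0],"finger_gap":0},
    {"xyz":[-0.1785,0.075,0],"finger_gap":0},
    {"xyz":[-0.1785,0.075,0],"finger_gap":0},
    {"xyz":[-0.1785,0.075,0],"finger_gap":0},
    {"xyz":[-0.1785,0.075,0],"finger_gap":0},
    {"xyz":[-0.1785,0.075,0],"finger_gap":0},
    {"xyz":[-0.1785,0.075,0],"finger_gap":0},
    {"xyz":[-0.1785,0.075,0],"finger_gap":0},
    {"xyz":[-0.1785,0.075,0],"finger_gap":0},
    {"xyz":[-0.1785,0.075,0],"finger_gap":0},
    {"xyz":[0,0,0.15],"finger_gap":0},
    {"xyz":[0,0,0.15],"finger_gap":0},
  ],
)

```text
clock: 2.98
eef_pos: [0.5753, -0.0777, 0.2298]
tcp_rot: [3.138, 0.002, 1.653]
wrist_force: [-0.5, 0.4, -0.4]
gripper_width: 0.0003
gripper_force: 0.0
```

Emit:
advance(
  segments=[
    {"xyz":[0,0,0.1],"finger_gap":0},
    {"finger_gap":0},
  ],
)

```text
clock: 3.15
eef_pos: [0.5709, -0.074, 0.205]
tcp_rot: [-3.133, -0.0, 1.657]
wrist_force: [-0.9, -0.4, -1.1]
gripper_width: 0.0002
gripper_force: 0.0
```

Run:
```python
from cell import bot, imaging, ticket, state
import cv2,numpy as np
a=imaging.capture("scene")[100:310,150:390,::-1];b=imaging.capture("side")[130:300,200:350,::-1]
c=np.zeros((420,800,3),np.uint8)
A=cv2.resize(a,(450,394),interpolation=cv2.INTER_CUBIC);B=cv2.resize(b,(345,391),interpolation=cv2.INTER_CUBIC)
c[:394,:450]=A;c[:391,452:797]=B
cv2.imwrite("pics/c1.png",c)
print(state()["wrist_force"],state()["eef_pos"])
```

```text
[0.13206354 0.18880255 0.31521431] [ 0.57362764 -0.0744803   0.20932901]
```

View pics/c1.png

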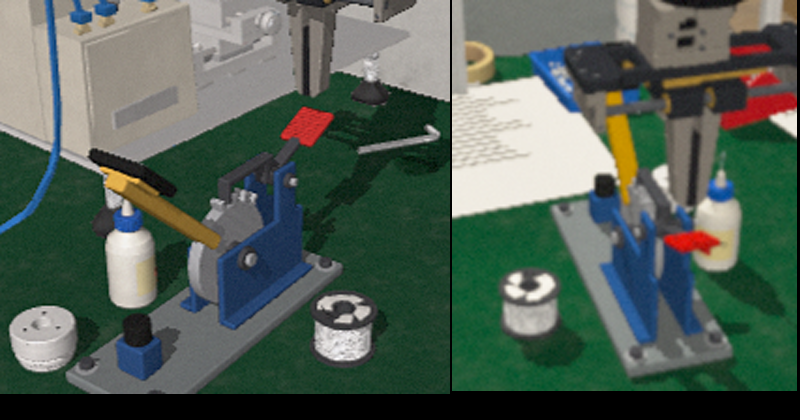

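The closed fingertips are directly above the red paddle in both views, with the bottle clear behind. Next: shift slightly outward, then press.

Scaled: 0.01 m / 0.2 = 0.05, -0.008 m / 0.2 = -0.04.

Emit:
advance(
  segments=[
    {"xyz":[-0.04,0.015,0.05],"finger_gap":0},
    {"xyz":[0,0,0.05],"finger_gap":0},
    {"xyz":[0,0,0.05],"finger_gap":0},
    {"xyz":[0,0,0.025],"finger_gap":0},
    {"finger_gap":0},
  ],
)

```text
clock: 3.67
eef_pos: [0.5771, -0.0822, 0.1737]
tcp_rot: [-3.141, 0.0, 1.655]
wrist_force: [-0.1, 0.2, -0.4]
gripper_width: 0.0004
gripper_force: 0.0
```

Emit:
advance(
  segments=[
    {"xyz":[0,0,0.025],"finger_gap":0},
    {"xyz":[0,0,0.025],"finger_gap":0},
    {"xyz":[0,0,0.025],"finger_gap":0},
    {"finger_gap":0},
  ],
)

```text
clock: 4.0
eef_pos: [0.5774, -0.0823, 0.1589]
tcp_rot: [-3.141, 0.0, 1.655]
wrist_force: [0.1, -0.2, 0.9]
gripper_width: 0.0005
gripper_force: 0.2
```

Scaled: 0.004 m / 0.2 = 0.02.

Emit:
advance(
  segments=[
    {"xyz":[0,0,0.02],"finger_gap":0},
    {"xyz":[0,0,0.02],"finger_gap":0},
    {"finger_gap":0},
  ],
)

```text
clock: 4.25
eef_pos: [0.5773, -0.0823, 0.1509]
tcp_rot: [-3.141, 0.0, 1.655]
wrist_force: [0.3, -0.2, 1.5]
gripper_width: 0.0005
gripper_force: 0.1
```

Emit:
advance(
  segments=[
    {"xyz":[0,0,0.015],"finger_gap":0},
    {"finger_gap":0},
  ],
)

```text
clock: 4.42
eef_pos: [0.5772, -0.0822, 0.1481]
tcp_rot: [-3.141, -0.0, 1.655]
wrist_force: [0.1, 0.7, 0.1]
gripper_width: 0.0007
gripper_force: 0.1
```

Run:
```python
from cell import bot, imaging, ticket, state
import cv2,numpy as np
a=imaging.capture("scene")[100:310,150:390,::-1];b=imaging.capture("side")[130:300,200:350,::-1]
c=np.zeros((420,800,3),np.uint8)
c[:394,:450]=cv2.resize(a,(450,394),interpolation=cv2.INTER_CUBIC);c[:391,452:797]=cv2.resize(b,(345,391),interpolation=cv2.INTER_CUBIC)
cv2.imwrite("pics/c2.png",c)
```

```text
(no output)
```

View pics/c2.png

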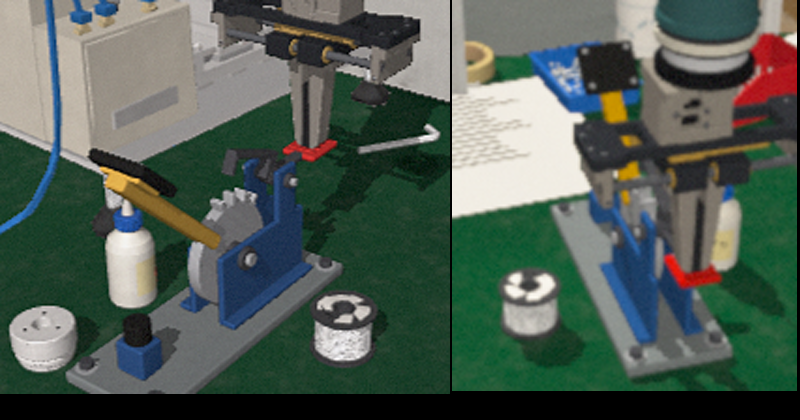

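The paddle has moved down under the fingers and is nearly level, and the pawl nose is lifted clear of the teeth. I'll continue to the hard end.

Scaled: 0.002 m / 0.2 = 0.01.

Emit:
advance(
  segments=[
    {"xyz":[0,0,0.01],"finger_gap":0},
    {"finger_gap":0},
  ],
)

```text
clock: 4.68
eef_pos: [0.5772, -0.0817, 0.1463]
tcp_rot: [-3.141, -0.001, 1.655]
wrist_force: [0.4, -0.3, -0.3]
gripper_width: 0.0007
gripper_force: 0.0
```

Emit:
advance(
  segments=[
    {"xyz":[0,0,0.01],"finger_gap":0},
    {"finger_gap":0},
  ],
)

```text
clock: 4.85
eef_pos: [0.5774, -0.0819, 0.1455]
tcp_rot: [-3.141, -0.001, 1.655]
wrist_force: [-2.6, 1.0, 9.2]
gripper_width: 0.0005
gripper_force: 4.7
```

Scaled: 0.0008 m / 0.2 = 0.004.

Emit:
advance(
  segments=[
    {"xyz":[0,0,0.004],"finger_gap":0},
    {"finger_gap":0},
  ],
)

```text
clock: 5.02
eef_pos: [0.5775, -0.0819, 0.1454]
tcp_rot: [3.141, -0.002, 1.655]
wrist_force: [-4.9, 0.8, 14.5]
gripper_width: 0.0002
gripper_force: 7.4
```

Emit:
advance(
  segments=[
    {"xyz":[0,0,-0.1],"finger_gap":0},
    {"xyz":[0,0,-0.15],"finger_gap":0},
    {"xyz":[0,0,-0.15],"finger_gap":0},
    {"xyz":[0,0,-0.15],"finger_gap":0},
    {"xyz":[0,0,-0.1],"finger_gap":0},
    {"finger_gap":0},
  ],
)

```text
clock: 5.52
eef_pos: [0.5797, -0.0827, 0.2782]
tcp_rot: [3.134, 0.0, 1.655]
wrist_force: [0.7, -0.0, 1.2]
gripper_width: 0.0006
gripper_force: 0.0
```

Run:
```python
from cell import bot, imaging, ticket, state
import cv2,numpy as np
from fit import *
im={}
C={}
for n in("scene","side"):
    im[n]=np.ascontiguousarray(imaging.capture(n)[:,:,::-1]);h=cv2.cvtColor(im[n],cv2.COLOR_BGR2HSV)
    m=cv2.inRange(h,(0,150,90),(6,255,255))|cv2.inRange(h,(174,150,90),(180,255,255))
    q=proj(n,W(p,(0,-.13,.125)))[0].astype(int);w=np.zeros_like(m);w[q[1]-25:q[1]+25,q[0]-25:q[0]+25]=1
    M0=cv2.moments(m*w,True);C[n]=(M0["m10"]/M0["m00"],M0["m01"]/M0["m00"])
r=tri(C["scene"],C["side"]);print(C,r.x,r.fun)
c=np.zeros((420,800,3),np.uint8)
c[:394,:450]=cv2.resize(im["scene"][100:310,150:390],(450,394),interpolation=cv2.INTER_CUBIC);c[:391,452:797]=cv2.resize(im["side"][130:300,200:350],(345,391),interpolation=cv2.INTER_CUBIC)
cv2.imwrite("pics/c3.png",c)
for t in (.76,.8,.84):print(t,W(p,pad(t)))
```

```text
{'scene': (315.2320675105485, 178.7805907172996), 'side': (304.1898305084746, 246.9322033898305)} [ 0.57785357 -0.08248977  0.11573488] [-0.2761806  -0.26396172 -0.2811015   0.28925691]
0.76 [0.55740281 0.15487342 0.19399425]
0.8 [0.55783166 0.14976668 0.19820777]
0.84 [0.55827427 0.14449611 0.20221298]
```

View pics/c3.png

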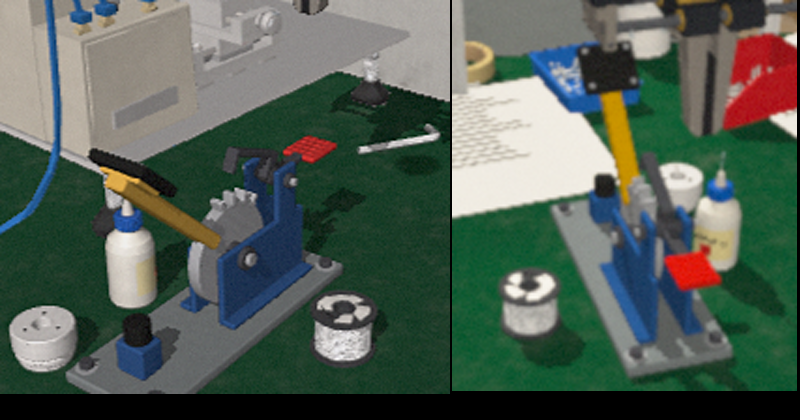

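The paddle is now level: it sits about 26 mm lower and has stayed there with the robot clear, and the nose is well above the teeth. The arm and bystanders haven't moved. Next I'll move over the black pad.

Scaled: 0.038 m / 0.2 = 0.19, -0.02 m / 0.2 = -0.1.

Emit:
advance(
  segments=[
    {"xyz":[0,0,-0.1],"finger_gap":0},
    {"xyz":[0.19,0,0],"finger_gap":0},
    {"xyz":[0.19,0,0],"finger_gap":0},
    {"xyz":[0.19,0,0],"finger_gap":0},
    {"xyz":[0.19,0,0],"finger_gap":0},
    {"xyz":[0.19,0,0],"finger_gap":0},
    {"xyz":[0.19,0,0],"finger_gap":0},
    {"finger_gap":0},
    {"finger_gap":0},
  ],
)

```text
clock: 6.37
eef_pos: [0.5569, 0.1479, 0.2915]
tcp_rot: [-3.138, 0.001, 1.66]
wrist_force: [0.6, -0.8, -0.3]
gripper_width: 0.0006
gripper_force: 0.0
```

Now I'll lower toward the pad and watch for contact.

Scaled: 0.02 m / 0.2 = 0.1, 0.01 m / 0.2 = 0.05.

Emit:
advance(
  segments=[
    {"xyz":[0,0,0.1],"finger_gap":0},
    {"xyz":[0,0,0.1],"finger_gap":0},
    {"xyz":[0,0,0.05],"finger_gap":0},
    {"xyz":[0,0,0.025],"finger_gap":0},
    {"finger_gap":0},
  ],
)

```text
clock: 6.78
eef_pos: [0.5578, 0.1437, 0.2374]
tcp_rot: [-3.139, 0.001, 1.653]
wrist_force: [-0.3, 0.2, 0.3]
gripper_width: 0.0005
gripper_force: 0.0
```

Emit:
advance(
  segments=[
    {"xyz":[0,0,0.025],"finger_gap":0},
    {"xyz":[0,0,0.02],"finger_gap":0},
    {"xyz":[0,0,0.02],"finger_gap":0},
    {"finger_gap":0},
  ],
)

```text
clock: 7.12
eef_pos: [0.5581, 0.1449, 0.2254]
tcp_rot: [-3.141, 0.0, 1.655]
wrist_force: [-0.4, -0.6, 0.5]
gripper_width: -0.0
gripper_force: 0.0
```

Run:
```python
from cell import bot, imaging, ticket, state
import cv2,numpy as np
c=np.zeros((420,800,3),np.uint8)
c[:394,:450]=cv2.resize(imaging.capture("scene")[100:310,130:370,::-1],(450,394),interpolation=cv2.INTER_CUBIC);c[:391,452:797]=cv2.resize(imaging.capture("side")[110:280,200:350,::-1],(345,391),interpolation=cv2.INTER_CUBIC)
cv2.imwrite("pics/c4.png",c)
```

```text
(no output)
```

View pics/c4.png

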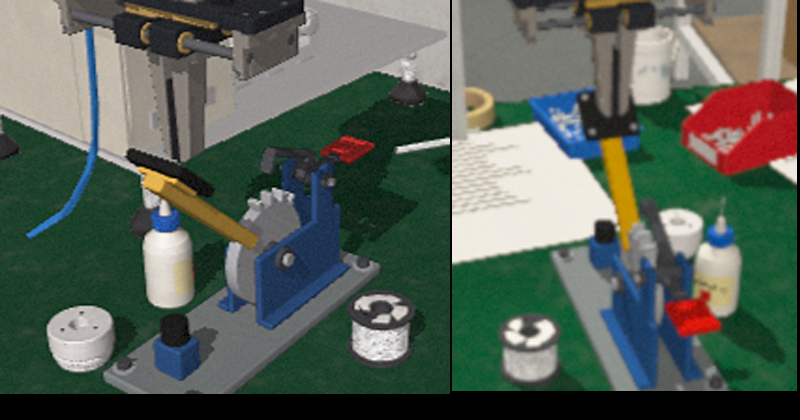

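The fingertips are centred over the black pad and about to touch it (side view crop, around (612,115)). Now I'll follow the arc down.

Scaled: 0.007 m / 0.2 = 0.035, 0.006 m / 0.2 = 0.03.

Emit:
advance(
  segments=[
    {"xyz":[0.015,0,0.035],"finger_gap":0},
    {"xyz":[0.03,0,0.035],"finger_gap":0},
    {"xyz":[0.03,0,0.035],"finger_gap":0},
    {"xyz":[0.03,0,0.035],"finger_gap":0},
    {"finger_gap":0},
  ],
)

```text
clock: 7.63
eef_pos: [0.557, 0.1675, 0.1973]
tcp_rot: [3.14, -0.0, 1.657]
wrist_force: [1.3, -0.4, 0.8]
gripper_width: 0.0005
gripper_force: 0.3
```

Emit:
advance(
  segments=[
    {"xyz":[0.03,0,0.035],"finger_gap":0},
    {"xyz":[0.025,0,0.035],"finger_gap":0},
    {"xyz":[0.025,0,0.035],"finger_gap":0},
    {"xyz":[0.02,0,0.035],"finger_gap":0},
    {"finger_gap":0},
  ],
)

```text
clock: 8.05
eef_pos: [0.5551, 0.186, 0.169]
tcp_rot: [3.141, 0.001, 1.655]
wrist_force: [0.6, -0.1, 0.9]
gripper_width: 0.0005
gripper_force: 0.3
```

Scaled: 0.007 m / 0.2 = 0.035, 0.004 m / 0.2 = 0.02.

Emit:
advance(
  segments=[
    {"xyz":[0.02,0,0.035],"finger_gap":0},
    {"xyz":[0.015,0,0.035],"finger_gap":0},
    {"xyz":[0.015,0,0.035],"finger_gap":0},
    {"xyz":[0.01,0,0.035],"finger_gap":0},
    {"xyz":[0.01,0,0.035],"finger_gap":0},
    {"finger_gap":0},
  ],
)

```text
clock: 8.55
eef_pos: [0.5533, 0.2001, 0.1333]
tcp_rot: [-3.14, 0.0, 1.655]
wrist_force: [-0.8, 0.6, 0.5]
gripper_width: 0.0005
gripper_force: 0.0
```

Emit:
advance(
  segments=[
    {"xyz":[0.005,0,0.03],"finger_gap":0},
    {"xyz":[0.005,0,0.03],"finger_gap":0},
    {"xyz":[0,0,0.02],"finger_gap":0},
    {"xyz":[0,0,0.015],"finger_gap":0},
    {"finger_gap":0},
  ],
)

```text
clock: 8.97
eef_pos: [0.5531, 0.203, 0.1152]
tcp_rot: [-3.141, -0.001, 1.656]
wrist_force: [-0.0, -0.1, 0.8]
gripper_width: 0.0003
gripper_force: 0.0
```

Scaled: 0.003 m / 0.2 = 0.015, 0.002 m / 0.2 = 0.01.

Emit:
advance(
  segments=[
    {"xyz":[0,0,0.015],"finger_gap":0},
    {"xyz":[0,0,0.01],"finger_gap":0},
    {"finger_gap":0},
  ],
)

```text
clock: 9.22
eef_pos: [0.5534, 0.2025, 0.1106]
tcp_rot: [-3.142, -0.001, 1.656]
wrist_force: [-0.7, 1.7, 0.9]
gripper_width: 0.0004
gripper_force: 0.7
```

Emit:
advance(
  segments=[
    {"xyz":[0,0,0.01],"finger_gap":0},
    {"finger_gap":0},
  ],
)

```text
clock: 9.38
eef_pos: [0.5536, 0.2023, 0.1101]
tcp_rot: [-3.141, -0.002, 1.655]
wrist_force: [-4.7, 2.1, 14.2]
gripper_width: -0.0
gripper_force: 6.9
```

Hit the stop. One slightly firmer press, then I'll back off and look.

Scaled: 0.001 m / 0.2 = 0.005.

Emit:
advance(
  segments=[
    {"xyz":[0,0,0.005],"finger_gap":0},
    {"finger_gap":0},
    {"finger_gap":0},
  ],
)

```text
clock: 9.63
eef_pos: [0.5536, 0.2023, 0.11]
tcp_rot: [-3.141, -0.002, 1.655]
wrist_force: [-6.7, 1.8, 20.4]
gripper_width: 0.0005
gripper_force: 10.2
```

Emit:
advance(
  segments=[
    {"xyz":[0,0,-0.05],"finger_gap":0},
    {"xyz":[0,0,-0.15],"finger_gap":0},
    {"xyz":[0,0,-0.2],"finger_gap":0},
    {"xyz":[0,0,-0.2],"finger_gap":0},
    {"xyz":[0,0,-0.2],"finger_gap":0},
    {"xyz":[0,0,-0.1],"finger_gap":0},
    {"finger_gap":0},
    {"finger_gap":0},
  ],
)

```text
clock: 10.3
eef_pos: [0.554, 0.201, 0.2884]
tcp_rot: [3.14, -0.0, 1.654]
wrist_force: [-0.5, -0.3, -0.6]
gripper_width: 0.0005
gripper_force: 0.0
```

Run:
```python
from cell import bot, imaging, ticket, state
import cv2,numpy as np
c=np.zeros((420,800,3),np.uint8)
c[:394,:450]=cv2.resize(imaging.capture("scene")[130:340,130:370,::-1],(450,394),interpolation=cv2.INTER_CUBIC);c[:391,452:797]=cv2.resize(imaging.capture("side")[130:300,200:350,::-1],(345,391),interpolation=cv2.INTER_CUBIC)
cv2.imwrite("pics/c5.png",c)
```

```text
(no output)
```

View pics/c5.png

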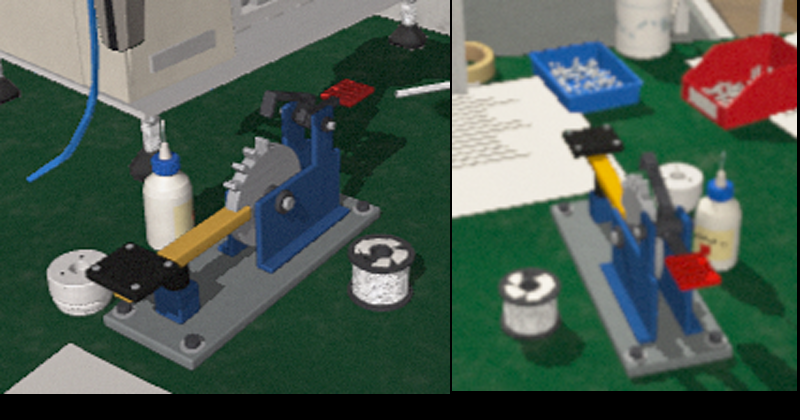

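The arm lies level on its rubber stop, the paddle is still fully down and the nose is free. The bottle, spool and cup are where they stood, and the robot is clear, so I'm handing in.

```bash
python3 -c "
from cell import bot, imaging, ticket, state
print(ticket.hand_in())"
```

```text
the job is handed in; nothing more can be done
None
```

The job is handed in at about 10 s on the clock: the last pictures show the paddle fully down and staying there, the arm on its rubber stop, the bottle, spool and cup not visibly moved, and the robot clear; no verdict came back.

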